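# Shut the cheese drawer and turn its button

## Task

Two pine ripening boxes stand with their drawers pulled out: using only your fingertips, push the drawer that holds the cheese wheel fully home without slamming it, and only then push that box's wooden turn-button down until it lies level across the drawer front. Do not touch the cheese, leave the empty box's drawer and turn-button as they are, and leave everything else in its place.

Things in the scene. Friction and masses are not known exactly. Their poses are not given: they have to be found in the camera images.
- cheese_box: Fixed pine ripening box, the one whose drawer holds a cheese wheel: 200 deep (x), 220 wide (y), 97 high. Origin at the centre of its underside; +x points into the box, its open front is the plane x = -100 mm, facing the robot give or take 9 degrees. The roof is 15 mm thick, the side walls 18 mm; a pine label wedge stands on the roof.
- cheese_drawer (a joint): How far the cheese drawer is pulled out, m: 0 = fully home (front flush with the box front, at a hard stop), up to 0.14. Slides along the box's x with about 2.5 N of friction and stays where it is left; starts 80 to 130 mm out.
- cheese_front (a point): Centre of the outer face of the cheese drawer's upright front panel (176 wide, 62 high, 16 thick), 47 mm above the table, so the panel spans 16 to 78 mm in height; axes as the box. Moves with the drawer. The drawer has no handle.
- cheese_tray (a point): Centre of the upper face of the cheese drawer's floor, 22 mm above the table; moves with the drawer. The inner floor is 166 long (x) and 158 wide (y); its side and back walls rise 22 mm above it.
- cheese_pivot (a point): Pivot of the cheese box's turn-button (a wooden bar that swivels on the box's front to lock the drawer), at box (-112, 101, 75) mm: on the front edge of the side wall at +y. Fixed to the box, axes as the box. The pivot axis is the box's x. The bar is 85 long from the pivot, 18 wide, 16 thick along box x (so 4 to 20 mm ahead of the box front).
- cheese_button (a joint): Angle of that turn-button, rad: 0 = bar upright above its pivot, growing as it swings down towards box -y; 1.571 = bar level across the top of the drawer front, at a hard stop. Stiff (0.08 N m): stays where it is left. Starts at 0.1 to 0.45.
- cheese_tip (a point): Middle of the free end of the cheese box's turn-button, 85 mm from the pivot; moves with the bar.
- cheese_mid (a point): Centre of the loose cheese wheel in the cheese drawer (105 diameter, 42 high, orange-brown rind, 0.3 to 0.5 kg). Not to be touched.
- empty_box: The second fixed pine ripening box, the same in all but its contents: its drawer is empty. The two boxes swap sides from start to start.
- empty_front (a point): Centre of the outer face of the empty drawer's front, as for the cheese drawer; it starts 80 to 130 mm out and is to stay so.
- empty_tip (a point): Middle of the free end of the empty box's turn-button (the same bar, at the same place on its box, upright or leaning a little); to stay so.
- wedge_a: Loose tent-shaped pine label wedge, blank,, 34 x 100 x 34 high, on the roof of the cheese box, near its back half. Origin under its centre. Bystander.
- wedge_b: The same on the roof of the empty box. Bystander.
- spare_wheel: Another loose cheese wheel on the table to the robot's left, 105 diameter, 42 high, origin under its centre. Bystander.
- brush: Loose hand brush lying on the table to the left of the boxes, handle towards the robot, about 200 long, under 40 high. Bystander.
- bowl: Loose white bowl on the right, 120 diameter, 55 high. Bystander.
- jar: Loose glass jar on the right, 64 diameter, 90 high. Bystander.
Not all that is in view belongs to the job. Leave any green or turquoise look-alike of the part that bears cheese_mid alone.

How it is judged:
By the outcome, as a careful person would: the job done as asked, in the order asked, and still so for the second after the job is handed in, with the robot touching nothing.
It also fails if it takes over 48 s, if anything falls off the work surface, if the arm or the gripper's body presses on something with over 40 N, if the wrist force passes 120 N, or if a joint passes its speed limit or range.

## Robot

A 6-joint arm with a two-finger parallel gripper is mounted at the origin on the work surface. World frame = base frame: x ahead of the robot, y to its left, z up, the work surface at z = 0. Lengths are in m, angles in rad, forces in N, time in s.
With the tool pointing down it reaches from about 0.325 to 0.85 m from the base axis. Payload 15.5 kg.
Tool frame: the origin (TCP) lies on the centre line of the jaws, within the pads' length; the fingertips stand 8 mm ahead of it and the grasp point (between the pads) lies 11 mm behind it; z points along the fingers, x is the direction in which the jaws open and shut, and the axes are right-handed (so a half turn about z gives the same grasp; the last joint's range is limited). The gripper opens to 91 mm and grips with 3 to 60 N. Pads are 32 mm wide; open, the fingers measure 118 mm over their backs; the gripper's body (76 mm by 178 mm) begins 60 mm behind the grasp point.
Start: joints at [1.02, 0.494, 1.345, -0, 1.302, -0.096], TCP at [0.275, 0.561, 0.222] pointing down, gripper open.
Joint ranges: [-2.91, 2.91], [-0.82, 2.16], [0.22, 2.67], [-1.22, 4.37], [0.12, 2.79], [-3.08, 3.08]. Speed limits (rad/s): [1.89, 1.89, 2.57, 3.01, 3.01, 3.01].

## Interface

Orientations are given as a unit quaternion [w, x, y, z].
In Python, from workcell import r gives the robot as it stands.
- The arm moves only by the tool apply_moves, never from a script. Its argument "commands" is a list of rows, each an object of numbers: "tx", "ty", "tz": the shift along the tool's x, y, z in m; "rx", "ry", "rz": the turn, a rotation vector about the tool's x, y, z in rad; "fingers": the closure in counts, from 0 (fully open) to 255 (shut). A call has 1 to 5 rows; each row is the pose to reach, as a shift and turn from the pose measured when the call began, along the tool's axes at that moment; what a row does not reach only later rows make up. A row lasts 1/8 s, in which the tool goes at most 62.5 mm and 10.7 degrees, less where a joint would pass 70% of its speed; a pose out of reach is approached as far as the arm can. A call with a gripper value outside its range is refused whole. The fingers move at their own pace and stop on an object; the grip force is fixed at half the most. Time passes only in rows, so rows that repeat a pose let the fingers close. It gives the time, the measured TCP pose, the force and the opening at its end, in the units of the state.
- r.sense(): the state, without advancing time (a new reading comes with each control period).
- r.grab_frame(name): name is "scene" or "top" or "wrist"; returns a dict with "image" (384x512x3 uint8, red, green, blue), "fovy" (degrees; the focal length in pixels is half the picture's height over the tangent of half this angle, whatever the lens; pixels are square), "cx", "cy" (the principal point, pixels), "rvec" (rotation vector, rad) and "tvec" (3), from world to camera coordinates, as OpenCV has them. Camera axes: x right, y down, z forward; pixel columns grow to the right and rows downward; lengths in m; the calibration is good to about 2 mm. A picture is of the moment at which its call begins. There is no depth.
- r.hand_in(): hands the job in, once; it reports no verdict.
The state is a dict: "clock": time; "joint_positions": joint angles; "qvel": joint speeds; "tau": joint torques, N m; "tool_pos": TCP position; "orientation": TCP orientation; "force": force on the tool from outside, world axes, zero at the start; "moment": the same for the moment, N m; "width": finger opening in m.
Only numpy, scipy, OpenCV 4.12 (cv2) and the standard library are available. Lean on these libraries where they do the work, as an engineer would, in place of code of your own. Each camera call takes 0.05 s, during which the arm holds its last target.

## Working session

There is one attempt and no reset: what is moved stays moved. The work goes in short steps, Python scripts to look and compute and a tool call to move; the robot and the scene stay as the last step left them, time stands still between calls to the robot, and variables do not carry over. Pictures are saved under pics/ and viewed, and the job is handed in when it is done.

Besides the shell and the picture viewer there is one more tool, called after "Call:" in YAML: its name, and indented under it one key for each argument. apply_moves: Moves the arm, as the interface text tells. Its arguments: {"type":"object","properties":{"commands":{"type":"array","items":{"type":"object","properties":{"tx":{"type":"number"},"ty":{"type":"number"},"tz":{"type":"number"},"rx":{"type":"number"},"ry":{"type":"number"},"rz":{"type":"number"},"fingers":{"type":"number"}}}}},"required":["commands"]}

```bash
ls; mkdir -p pics
cat > h.py <<'E'
from workcell import r
import numpy as np, cv2
from scipy.spatial.transform import Rotation as R
def cam(n):
    f=r.grab_frame(n); h,w=f["image"].shape[:2]
    fl=h/2/np.tan(np.radians(f["fovy"])/2)
    K=np.array([[fl,0,f["cx"]],[0,fl,f["cy"]],[0,0,1]])
    return f["image"],K,np.array(f["rvec"],float),np.array(f["tvec"],float)
def proj(c,P):
    return cv2.projectPoints(np.array(P,float).reshape(-1,1,3),c[2],c[3],c[1],None)[0].reshape(-1,2)
def ray(c,u,v,z):
    Rm=cv2.Rodrigues(c[2])[0]; o=-Rm.T@c[3]; d=Rm.T@np.linalg.inv(c[1])@np.array([u,v,1.])
    return o+d*(z-o[2])/d[2]
E
python3 - <<'E'
from h import *
s=r.sense(); print(s)
for n in("scene","top"):
    c=cam(n); cv2.imwrite(f"pics/{n}0.png",cv2.resize(c[0][:,:,::-1],(800,600),interpolation=cv2.INTER_CUBIC)); print(n,c[1],c[2],c[3])
    np.savez(n+"0.npz",i=c[0],K=c[1],r=c[2],t=c[3])
E
```

```text
pics
{'clock': 0.0, 'joint_positions': array([ 1.01948334e+00,  4.94182685e-01,  1.34616315e+00, -2.02442951e-05,
        1.30251519e+00, -9.54873494e-02]), 'qvel': array([ 4.44139067e-04, -7.47029099e-05,  1.85728327e-04, -4.49713400e-04,
        1.07865012e-03,  6.51157644e-04]), 'tau': array([-5.78048304e-03, -8.78785372e+01, -3.81858945e+01,  7.01737264e-02,
        5.30433096e-02, -7.30118199e-05]), 'tool_pos': array([0.27491563, 0.5608501 , 0.22132773]), 'orientation': array([ 2.91416813e-04,  8.48586587e-01,  5.29056143e-01, -5.63352608e-04]), 'force': array([-0.45444524,  0.62447775, -0.18124498]), 'moment': array([0.00122641, 0.08099745, 0.05883922]), 'width': 0.09068410401920102}
scene [[420.23340982   0.         255.44455056]
 [  0.         420.23340982 194.95974436]
 [  0.           0.           1.        ]] [ 1.71708216  1.70083527 -0.75570986] [ 0.02022075 -0.27634453  1.75357954]
top [[353.00492611   0.         252.48132116]
 [  0.         353.00492611 191.57830613]
 [  0.           0.           1.        ]] [ 2.14106171 -2.18488947  0.0999505 ] [-0.00976194  0.59627158  1.16511714]
```

View pics/scene0.png

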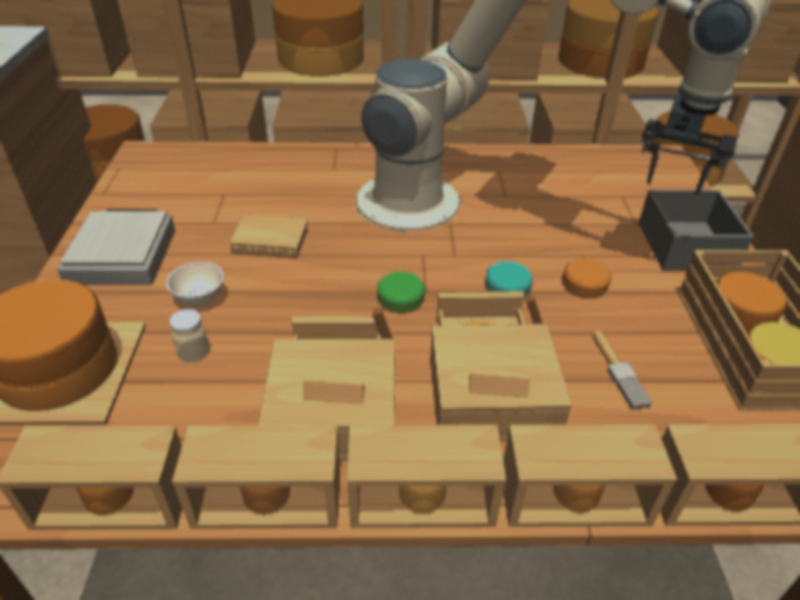

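View pics/top0.png

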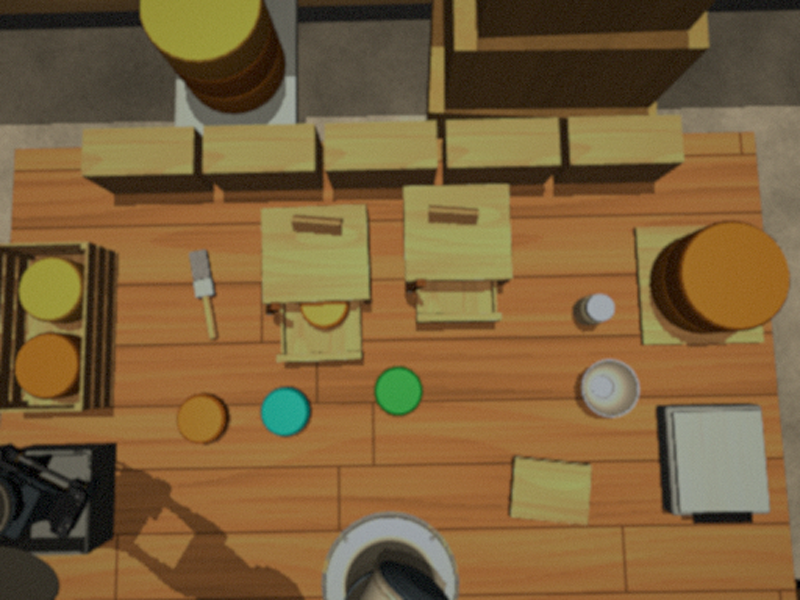

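The scene shows two boxes. The left one in the top view, roof around (315,253), has a yellowish wheel half-hidden in its drawer at (325,313). The right one's drawer, around (457,300), looks empty. Decoys are the turquoise wheel (285,412) and the green wheel (398,390) on the table, with an orange spare at (202,418). I'll enlarge to confirm which drawer holds the cheese.

Run:
```python
import numpy as np,cv2
a=np.load("top0.npz")["i"][:,:,::-1]; b=np.load("scene0.npz")["i"][:,:,::-1]
A=cv2.resize(a[120:245,155:345],(0,0),fx=4.2,fy=4.2,interpolation=cv2.INTER_CUBIC); print(A.shape)
cv2.imwrite("pics/topc.png",A)
cv2.imwrite("pics/scc.png",cv2.resize(b[180:280,160:370],(0,0),fx=3.8,fy=3.8,interpolation=cv2.INTER_CUBIC))
```

```text
(525, 798, 3)
```

View pics/topc.png

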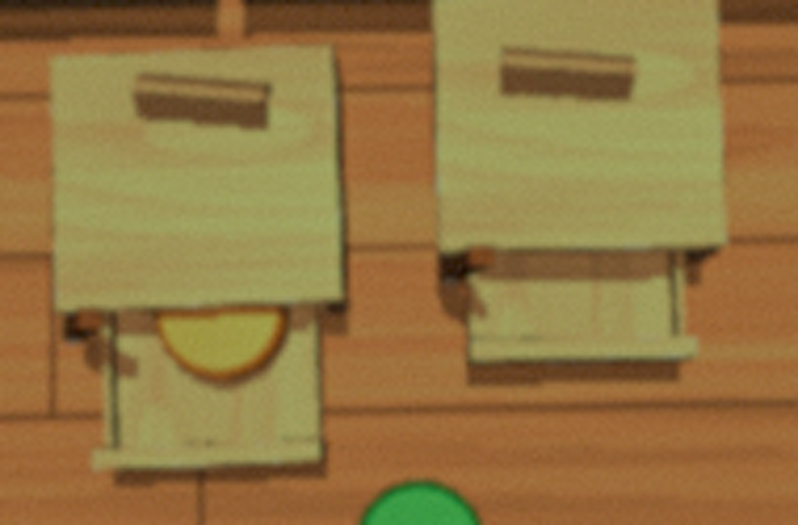

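View pics/scc.png

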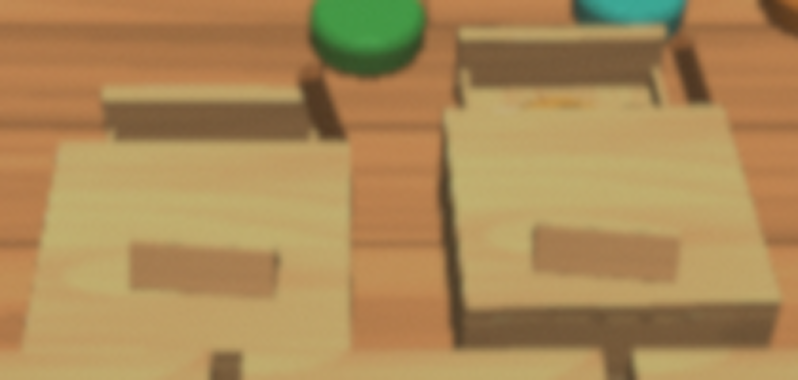

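```bash
cat > fit.py <<'E'
from h import *
from scipy.optimize import least_squares
def ld(n):
    z=np.load(n+".npz"); return (z["i"],z["K"],z["r"],z["t"])
T=ld("top0");S=ld("scene0")
ct=lambda x,y:(155+(x+.5)/4.2-.5,120+(y+.5)/4.2-.5)
cs=lambda x,y:(160+(x+.5)/3.8-.5,180+(y+.5)/3.8-.5)
def bx(p,P):
    P=np.atleast_2d(P); c,s=np.cos(p[2]),np.sin(p[2])
    return np.c_[p[0]+c*P[:,0]-s*P[:,1],p[1]+s*P[:,0]+c*P[:,1],P[:,2]]
roof=np.array([[.1,.11,.097],[.1,-.11,.097],[-.1,-.11,.097],[-.1,.11,.097]])
rt=np.array([ct(52,58),ct(333,46),ct(343,302),ct(57,311)])
rs=np.array([cs(777,302),cs(465,308),cs(446,108),cs(722,107)])
def dr(d): return np.array([[-.1-d,.088,.078],[-.1-d,-.088,.078]])
dt=np.array([ct(95,468),ct(322,461)]); ds=np.array([cs(665,26),cs(459,29)])
def res(p,full=False):
    e=[proj(T,bx(p,roof))-rt,proj(S,bx(p,roof))-rs,proj(T,bx(p,dr(p[3])))-dt,proj(S,bx(p,dr(p[3])))-ds]
    return e if full else np.vstack(e).ravel()
if __name__=="__main__":
    p=least_squares(res,[.5,.1,0,.1],loss="soft_l1").x; print(p,np.degrees(p[2]))
    for e in res(p,True):print(e.round(1).tolist())
    q=least_squares(lambda q:np.r_[res([q[0],q[1],q[2],p[3]])[:8],res([q[0],q[1],q[2],q[3]])[16:20]],p).x; print("top only",q)
    np.save("p.npy",p)
    print("roof by ray top",[ray(T,*u,.097).round(3).tolist() for u in rt],"drawer",[ray(T,*u,.078).round(3).tolist() for u in dt],"dS",[ray(S,*u,.078).round(3).tolist() for u in ds])
    # overlay bar for candidate angles
    for n,c,o,k,sz in(("t",T,(155,120),4.2,(245,345)),("s",S,(160,180),3.8,(280,370))):
        im=cv2.resize(c[0][o[1]:sz[0],o[0]:sz[1]][:,:,::-1],(0,0),fx=k,fy=k,interpolation=cv2.INTER_CUBIC)
        dd=lambda P:(((proj(c,bx(p,P))-o+.5)*k-.5)).astype(int)
        cv2.polylines(im,[dd(roof)],True,(255,0,0),1); cv2.polylines(im,[dd(dr(p[3]))],False,(255,0,0),1)
        for th,col in((.1,(0,0,255)),(.3,(0,255,0)),(.45,(255,255,0))):
            pv=np.array([-.12,.101,.075]);d=np.array([0,-np.sin(th),np.cos(th)]);w=np.array([0,np.cos(th),np.sin(th)])*.009
            t=pv+.085*d
            cv2.polylines(im,[dd([t+w,t-w,t-w+[.016,0,0],t+w+[.016,0,0]])],True,col,1)
            cv2.polylines(im,[dd([pv,t])],True,col,1)
        cv2.imwrite(f"pics/ov_{n}.png",im)
E
python3 fit.py
```

```text
[0.68866588 0.14115638 0.01739516 0.11939038] 0.9966690341581619
[[-0.0, -0.3], [0.4, -0.1], [-0.0, -0.1], [-0.5, 0.4]]
[[1.0, 0.1], [-0.5, -0.1], [-0.9, 0.2], [-0.0, -0.4]]
[[-0.8, 0.1], [-0.3, -0.2]]
[[-0.2, 0.1], [-0.4, -0.1]]
top only [0.68858526 0.14069808 0.02080888 0.11946664]
roof by ray top [[0.786, 0.253, 0.097], [0.79, 0.034, 0.097], [0.59, 0.029, 0.097], [0.588, 0.248, 0.097]] drawer [[0.468, 0.223, 0.078], [0.47, 0.048, 0.078]] dS [[0.467, 0.226, 0.078], [0.472, 0.051, 0.078]]
```

View pics/ov_t.png

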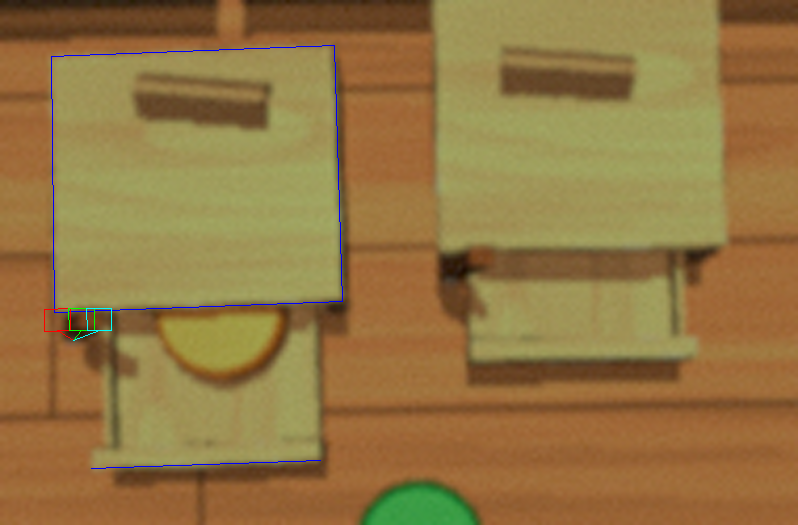

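View pics/ov_s.png

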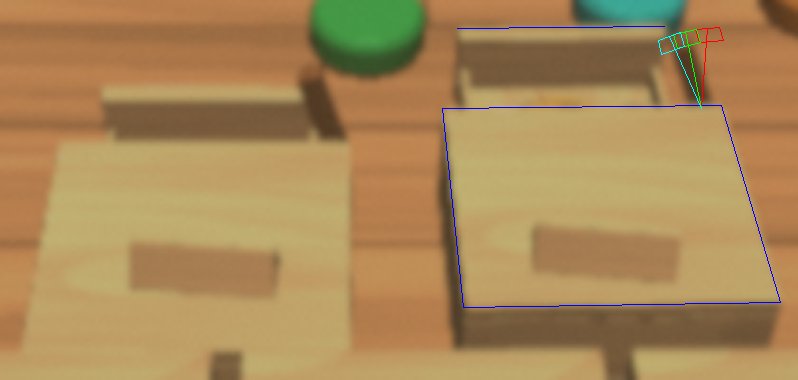

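```bash
cat >> h.py <<'E'
PB=np.array([0.6887,0.1410,0.0185])
def b2w(P):
    c,s=np.cos(PB[2]),np.sin(PB[2]); return np.array([PB[0]+c*P[0]-s*P[1],PB[1]+s*P[0]+c*P[1],P[2]])
def w2b(P):
    c,s=np.cos(PB[2]),np.sin(PB[2]); d=np.array(P)-[PB[0],PB[1],0]; return np.array([c*d[0]+s*d[1],-s*d[0]+c*d[1],d[2]])
def ori(t,yaw=None):
    yaw=PB[2] if yaw is None else yaw
    x=np.array([0,1,0]);z=np.array([np.sin(t),0,-np.cos(t)]);M=np.c_[x,np.cross(z,x),z]
    return R.from_euler("z",yaw).as_matrix()@M
def cur():
    s=r.sense();q=s["orientation"];return s,s["tool_pos"],R.from_quat(np.r_[q[1:],q[0]]).as_matrix()
def go(tipb,t,n=None):
    "delta to bring fingertip (8 mm ahead of TCP) to box-frame point with tilt t"
    s,p,M=cur(); M1=ori(t); tgt=b2w(tipb)-.008*M1[:,2]
    d=M.T@(tgt-p); rv=R.from_matrix(M.T@M1).as_rotvec()
    print("t",round(s["clock"],2),"tipbox",w2b(p+.008*M[:,2]).round(4),"F",s["force"].round(1),"tgt",tgt.round(3))
    print("shift",d.round(4),"rot",rv.round(3)); return d,rv
E
python3 - <<'E'
from h import *
go([-.27,-.035,.16],np.radians(40))
from fit import T
print(ray(T,285/1.5625,412/1.5625,.042))
E
```

```text
t 0.1 tipbox [-0.4059  0.4275  0.2134] F [ 0.   0.3 -0.2] tgt [0.414 0.101 0.166]
shift [-0.3517  0.3276  0.0556] rot [-0.685  0.166 -0.454]
[0.36088578 0.21354059 0.042     ]
```

Call:
apply_moves:
  commands:
    - {"tx": -0.06,"ty": 0.055,"tz": 0.01,"rx": -0.12,"ry": 0.03,"rz": -0.08,"fingers": 255}
    - {"tx": -0.1,"ty": 0.1,"tz": 0.02,"rx": -0.24,"ry": 0.06,"rz": -0.16,"fingers": 255}
    - {"tx": -0.14,"ty": 0.14,"tz": 0.02,"rx": -0.36,"ry": 0.09,"rz": -0.24,"fingers": 255}
    - {"tx": -0.19,"ty": 0.18,"tz": 0.03,"rx": -0.48,"ry": 0.115,"rz": -0.32,"fingers": 255}
    - {"tx": -0.23,"ty": 0.22,"tz": 0.04,"rx": -0.6,"ry": 0.145,"rz": -0.4,"fingers": 255}

```text
clock: 0.72
tool_pos: [0.3669, 0.2814, 0.1878]
orientation: [0.205, 0.703, 0.65, 0.203]
force: [3.0, -0.1, 1.3]
width: 0.0445
```

Run:
```python
from h import *
go([-.27,-.035,.16],np.radians(40)); print(r.sense()["joint_positions"].round(2))
```

```text
t 0.72 tipbox [-0.3148  0.1461  0.1812] F [ 3.  -0.1  1.3] tgt [0.414 0.101 0.166]
shift [-0.177   0.0402  0.0486] rot [-0.111  0.039 -0.085]
[ 0.85  0.26  2.12 -0.92  0.57  0.1 ]
```

Call:
apply_moves:
  commands:
    - {"tx": -0.06,"ty": 0.013,"tz": 0.016,"rx": -0.04,"ry": 0.013,"rz": -0.03,"fingers": 255}
    - {"tx": -0.12,"ty": 0.027,"tz": 0.032,"rx": -0.08,"ry": 0.026,"rz": -0.06,"fingers": 255}
    - {"tx": -0.177,"ty": 0.04,"tz": 0.049,"rx": -0.111,"ry": 0.039,"rz": -0.085,"fingers": 255}
    - {"tx": -0.177,"ty": 0.04,"tz": 0.049,"rx": -0.111,"ry": 0.039,"rz": -0.085,"fingers": 255}
    - {"tx": -0.177,"ty": 0.04,"tz": 0.049,"rx": -0.111,"ry": 0.039,"rz": -0.085,"fingers": 255}

```text
clock: 1.35
tool_pos: [0.4182, 0.1015, 0.2031]
orientation: [0.227, 0.666, 0.674, 0.227]
force: [-0.1, 5.1, 0.3]
width: 0.0005
```

Run:
```python
from h import *
go([-.252,-.035,.045],np.radians(40)); s=r.sense();print(s["joint_positions"].round(2),s["width"])
c=cam("wrist");cv2.imwrite("pics/w1.png",c[0][:,:,::-1])
```

```text
t 1.35 tipbox [-0.2663 -0.0345  0.1968] F [-0.1  5.1  0.3] tgt [0.432 0.101 0.051]
shift [ 0.0002 -0.0812  0.1292] rot [-0.045  0.008 -0.003]
[ 0.19  0.12  2.34 -1.22  0.12 -0.21] 0.00046750854017839263
```

View pics/w1.png

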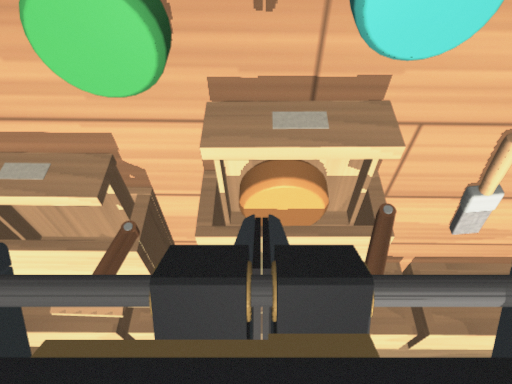

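The wrist view shows the orange-brown wheel at (284,190) in the target drawer. The target's bar tip is at (388,210) and leans slightly. The empty drawer is at left (50,215). The wrist joints are at their limits at a 40° tilt, so I'll use 15° and push at y = -45 mm so the body clears the bar.

Run:
```python
from h import *
go([-.255,-.045,.16],np.radians(15));
```

```text
t 1.4 tipbox [-0.2665 -0.0338  0.1966] F [0.3 0.3 0.3] tgt [0.433 0.091 0.168]
shift [-0.011  -0.0101  0.0368] rot [ 0.391  0.007 -0.004]
```

Call:
apply_moves:
  commands:
    - {"tx": -0.003,"ty": -0.003,"tz": 0.005,"rx": 0.13,"fingers": 255}
    - {"tx": -0.006,"ty": -0.006,"tz": 0.015,"rx": 0.26,"fingers": 255}
    - {"tx": -0.011,"ty": -0.01,"tz": 0.037,"rx": 0.391,"ry": 0.007,"rz": -0.004,"fingers": 255}
    - {"tx": -0.011,"ty": -0.01,"tz": 0.037,"rx": 0.391,"ry": 0.007,"rz": -0.004,"fingers": 255}
    - {"tx": -0.011,"ty": -0.01,"tz": 0.037,"rx": 0.391,"ry": 0.007,"rz": -0.004,"fingers": 255}

```text
schema error: expected keys tx, ty, tz, rx, ry, rz, fingers
```

Run:
```python
from h import *
go([-.26,-.045,.045],np.radians(15)); s=r.sense();print(s["joint_positions"].round(2),s["width"])
```

```text
t 1.4 tipbox [-0.2665 -0.0338  0.1966] F [0.3 0.3 0.3] tgt [0.428 0.091 0.053]
shift [-0.0106 -0.0839  0.1251] rot [ 0.391  0.007 -0.004]
[ 0.19  0.12  2.34 -1.22  0.12 -0.21] 0.0007283593761187803
```

Call:
apply_moves:
  commands:
    - {"tx": -0.003,"ty": -0.003,"tz": 0.005,"rx": 0.13,"ry": 0,"rz": 0,"fingers": 255}
    - {"tx": -0.006,"ty": -0.006,"tz": 0.015,"rx": 0.26,"ry": 0,"rz": 0,"fingers": 255}
    - {"tx": -0.011,"ty": -0.01,"tz": 0.037,"rx": 0.391,"ry": 0.007,"rz": -0.004,"fingers": 255}
    - {"tx": -0.011,"ty": -0.01,"tz": 0.037,"rx": 0.391,"ry": 0.007,"rz": -0.004,"fingers": 255}
    - {"tx": -0.011,"ty": -0.01,"tz": 0.037,"rx": 0.391,"ry": 0.007,"rz": -0.004,"fingers": 255}

```text
clock: 2.02
tool_pos: [0.4318, 0.0941, 0.167]
orientation: [0.088, 0.693, 0.709, 0.093]
force: [0.4, -1.1, -0.0]
width: 0.0007
```

Run:
```python
from h import *
go([-.26,-.045,.045],np.radians(15)); s=r.sense();print(s["joint_positions"].round(2),s["width"])
```

```text
t 2.02 tipbox [-0.2557 -0.0421  0.1592] F [ 0.4 -1.1 -0. ] tgt [0.428 0.091 0.053]
shift [-0.0032 -0.0332  0.1094] rot [-0.006 -0.005  0.003]
[ 0.09  0.23  2.05 -0.02  0.61 -1.49] 0.0006991686239502756
```

Call:
apply_moves:
  commands:
    - {"tx": -0.001,"ty": -0.011,"tz": 0.036,"rx": 0,"ry": 0,"rz": 0,"fingers": 255}
    - {"tx": -0.002,"ty": -0.022,"tz": 0.072,"rx": 0,"ry": 0,"rz": 0,"fingers": 255}
    - {"tx": -0.003,"ty": -0.033,"tz": 0.109,"rx": 0,"ry": 0,"rz": 0,"fingers": 255}
    - {"tx": -0.003,"ty": -0.033,"tz": 0.109,"rx": 0,"ry": 0,"rz": 0,"fingers": 255}

```text
clock: 2.52
tool_pos: [0.4255, 0.0926, 0.051]
orientation: [0.086, 0.693, 0.71, 0.09]
force: [0.4, -0.1, 0.5]
width: 0.0006
```

Run:
```python
from h import *
d,_=go([-.22,-.045,.045],np.radians(15)); s=r.sense();print(s["joint_positions"].round(2))
s,p,M=cur(); print("box +x dir in tool per mm", M.T@np.array([np.cos(PB[2]),np.sin(PB[2]),0]))
```

```text
t 2.52 tipbox [-0.262  -0.0435  0.0432] F [ 0.4 -0.1  0.5] tgt [0.467 0.092 0.053]
shift [-0.0017  0.0411  0.0087] rot [-0.012 -0.005  0.005]
[ 0.09  0.49  2.19 -0.06  0.21 -1.45]
box +x dir in tool per mm [-0.00636768  0.96893682  0.24722638]
```

Call:
apply_moves:
  commands:
    - {"tx": 0,"ty": 0.006,"tz": 0.0012,"rx": 0,"ry": 0,"rz": 0,"fingers": 255}
    - {"tx": 0,"ty": 0.012,"tz": 0.0025,"rx": 0,"ry": 0,"rz": 0,"fingers": 255}
    - {"tx": 0,"ty": 0.018,"tz": 0.004,"rx": 0,"ry": 0,"rz": 0,"fingers": 255}
    - {"tx": 0,"ty": 0.024,"tz": 0.0055,"rx": 0,"ry": 0,"rz": 0,"fingers": 255}
    - {"tx": 0,"ty": 0.03,"tz": 0.007,"rx": 0,"ry": 0,"rz": 0,"fingers": 255}

```text
clock: 3.15
tool_pos: [0.4565, 0.0933, 0.0518]
orientation: [0.086, 0.693, 0.71, 0.09]
force: [-2.8, 0.0, 2.4]
width: 0.0002
```

Run:
```python
from h import *
d,_=go([-.21,-.045,.045],np.radians(15)); s=r.sense();print(s["joint_positions"].round(2))
```

```text
t 3.15 tipbox [-0.2311 -0.0434  0.044 ] F [-2.8  0.   2.4] tgt [0.477 0.092 0.053]
shift [-0.0017  0.0206  0.0043] rot [-0.012 -0.005  0.005]
[ 0.08  0.51  2.12 -0.04  0.27 -1.48]
```

Call:
apply_moves:
  commands:
    - {"tx": 0,"ty": 0.007,"tz": 0.0018,"rx": 0,"ry": 0,"rz": 0,"fingers": 255}
    - {"tx": 0,"ty": 0.014,"tz": 0.0035,"rx": 0,"ry": 0,"rz": 0,"fingers": 255}
    - {"tx": 0,"ty": 0.021,"tz": 0.0053,"rx": 0,"ry": 0,"rz": 0,"fingers": 255}
    - {"tx": 0,"ty": 0.028,"tz": 0.007,"rx": 0,"ry": 0,"rz": 0,"fingers": 255}
    - {"tx": 0,"ty": 0.035,"tz": 0.0088,"rx": 0,"ry": 0,"rz": 0,"fingers": 255}

```text
clock: 3.78
tool_pos: [0.493, 0.0942, 0.0518]
orientation: [0.086, 0.693, 0.71, 0.09]
force: [-3.5, 0.2, 0.6]
width: 0.0001
```

Call:
apply_moves:
  commands:
    - {"tx": 0,"ty": 0.007,"tz": 0.0018,"rx": 0,"ry": 0,"rz": 0,"fingers": 255}
    - {"tx": 0,"ty": 0.014,"tz": 0.0035,"rx": 0,"ry": 0,"rz": 0,"fingers": 255}
    - {"tx": 0,"ty": 0.021,"tz": 0.0053,"rx": 0,"ry": 0,"rz": 0,"fingers": 255}
    - {"tx": 0,"ty": 0.028,"tz": 0.007,"rx": 0,"ry": 0,"rz": 0,"fingers": 255}
    - {"tx": 0,"ty": 0.035,"tz": 0.0088,"rx": 0,"ry": 0,"rz": 0,"fingers": 255}

```text
clock: 4.4
tool_pos: [0.5294, 0.095, 0.0519]
orientation: [0.086, 0.693, 0.71, 0.09]
force: [-2.5, -1.2, 0.7]
width: 0.0003
```

Run:
```python
from h import *
d,_=go([-.12,-.045,.045],np.radians(15)); s=r.sense();print(s["joint_positions"].round(2))
for n in("top","wrist"):
    c=cam(n);cv2.imwrite(f"pics/{n}2.png",cv2.resize(c[0][110:250,150:350,::-1],(0,0),fx=4,fy=4,interpolation=3) if n=="top" else c[0][:,:,::-1])
```

```text
t 4.4 tipbox [-0.1582 -0.043   0.0441] F [-2.5 -1.2  0.7] tgt [0.567 0.094 0.053]
shift [-0.0022  0.0371  0.0086] rot [-0.013 -0.005  0.005]
[ 0.07  0.55  1.94 -0.02  0.39 -1.5 ]
```

View pics/top2.png

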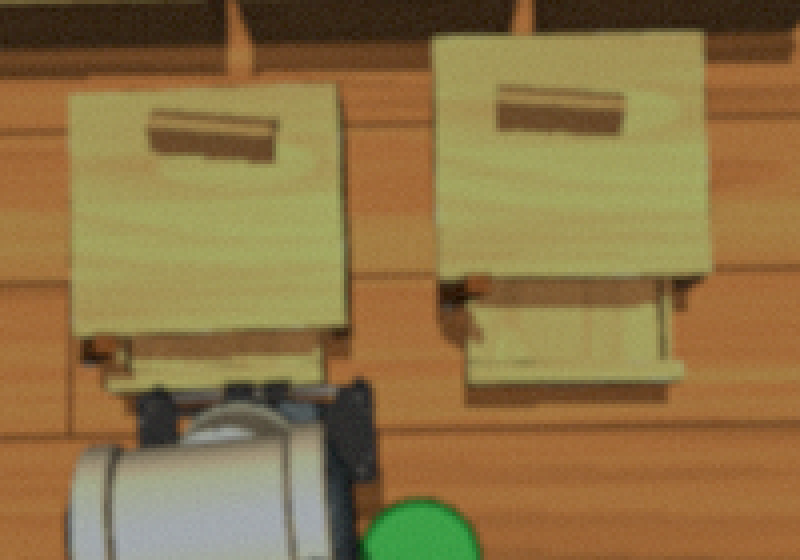

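View pics/wrist2.png

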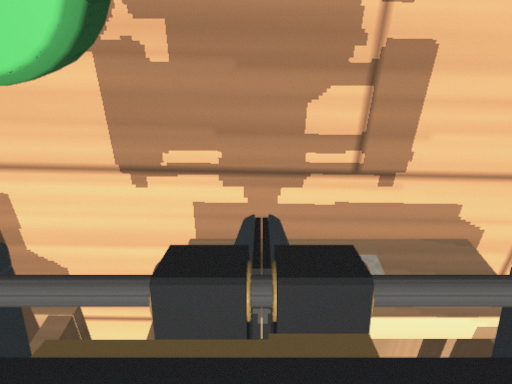

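The drawer is following the fingers, about 45 mm out. The gripper's left knuckle (140,400) is clear of the bar tip (100,347).

Call:
apply_moves:
  commands:
    - {"tx": 0,"ty": 0.006,"tz": 0.0015,"rx": 0,"ry": 0,"rz": 0,"fingers": 255}
    - {"tx": 0,"ty": 0.012,"tz": 0.003,"rx": 0,"ry": 0,"rz": 0,"fingers": 255}
    - {"tx": 0,"ty": 0.017,"tz": 0.0043,"rx": 0,"ry": 0,"rz": 0,"fingers": 255}
    - {"tx": 0,"ty": 0.022,"tz": 0.0055,"rx": 0,"ry": 0,"rz": 0,"fingers": 255}
    - {"tx": 0,"ty": 0.027,"tz": 0.0068,"rx": 0,"ry": 0,"rz": 0,"fingers": 255}

```text
clock: 5.12
tool_pos: [0.5584, 0.0958, 0.0522]
orientation: [0.086, 0.693, 0.71, 0.091]
force: [-3.0, -0.9, -1.5]
width: 0.0004
```

Call:
apply_moves:
  commands:
    - {"tx": 0,"ty": 0.003,"tz": 0.0008,"rx": 0,"ry": 0,"rz": 0,"fingers": 255}
    - {"tx": 0,"ty": 0.005,"tz": 0.0013,"rx": 0,"ry": 0,"rz": 0,"fingers": 255}
    - {"tx": 0,"ty": 0.007,"tz": 0.0018,"rx": 0,"ry": 0,"rz": 0,"fingers": 255}

```text
clock: 5.5
tool_pos: [0.5656, 0.0959, 0.0521]
orientation: [0.086, 0.693, 0.71, 0.091]
force: [-2.6, -0.4, -0.3]
width: 0.0004
```

Run:
```python
from h import *
d,_=go([-.11,-.045,.045],np.radians(15))
c=cam("top");cv2.imwrite(f"pics/top3.png",cv2.resize(c[0][150:250,150:280,::-1],(0,0),fx=6,fy=6,interpolation=3))
```

```text
t 5.5 tipbox [-0.1219 -0.0427  0.0444] F [-2.6 -0.4 -0.3] tgt [0.577 0.094 0.053]
shift [-0.0023  0.0116  0.0023] rot [-0.011 -0.005  0.005]
```

View pics/top3.png

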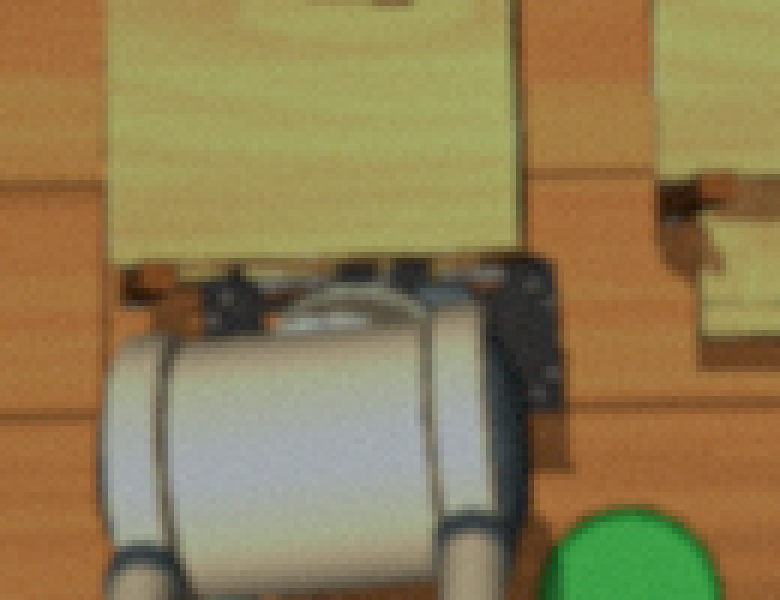

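Call:
apply_moves:
  commands:
    - {"tx": 0,"ty": 0.002,"tz": 0.0005,"rx": 0,"ry": 0,"rz": 0,"fingers": 255}
    - {"tx": 0,"ty": 0.0035,"tz": 0.0009,"rx": 0,"ry": 0,"rz": 0,"fingers": 255}
    - {"tx": 0,"ty": 0.005,"tz": 0.0013,"rx": 0,"ry": 0,"rz": 0,"fingers": 255}

```text
clock: 5.92
tool_pos: [0.5712, 0.0961, 0.0522]
orientation: [0.086, 0.693, 0.71, 0.091]
force: [-2.1, -0.4, -1.1]
width: 0.0001
```

Call:
apply_moves:
  commands:
    - {"tx": 0,"ty": 0.0015,"tz": 0.0004,"rx": 0,"ry": 0,"rz": 0,"fingers": 255}
    - {"tx": 0,"ty": 0.003,"tz": 0.0008,"rx": 0,"ry": 0,"rz": 0,"fingers": 255}

```text
clock: 6.18
tool_pos: [0.573, 0.0961, 0.0518]
orientation: [0.085, 0.693, 0.71, 0.09]
force: [-14.4, -0.8, 7.5]
width: 0.0004
```

Call:
apply_moves:
  commands:
    - {"tx": 0,"ty": 0.0015,"tz": 0.0004,"rx": 0,"ry": 0,"rz": 0,"fingers": 255}
    - {"tx": 0,"ty": 0.0025,"tz": 0.0006,"rx": 0,"ry": 0,"rz": 0,"fingers": 255}

```text
clock: 6.42
tool_pos: [0.5732, 0.0961, 0.0514]
orientation: [0.084, 0.693, 0.71, 0.088]
force: [-19.5, -2.0, 14.2]
width: 0.0005
```

The force rose to 19 N with no further travel, so the drawer is at its hard stop. I'll back off and check.

Call:
apply_moves:
  commands:
    - {"tx": 0,"ty": -0.01,"tz": -0.0025,"rx": 0,"ry": 0,"rz": 0,"fingers": 255}
    - {"tx": 0,"ty": -0.04,"tz": -0.01,"rx": 0,"ry": 0,"rz": 0,"fingers": 255}
    - {"tx": 0,"ty": -0.07,"tz": -0.02,"rx": 0,"ry": 0,"rz": 0,"fingers": 255}
    - {"tx": 0,"ty": -0.06,"tz": -0.07,"rx": 0,"ry": 0,"rz": 0,"fingers": 255}
    - {"tx": 0,"ty": -0.05,"tz": -0.13,"rx": 0,"ry": 0,"rz": 0,"fingers": 255}

```text
clock: 7.05
tool_pos: [0.4928, 0.0938, 0.1664]
orientation: [0.083, 0.693, 0.71, 0.088]
force: [1.8, 0.6, 0.0]
width: 0.0003
```

Run:
```python
from h import *
go([-.16,.15,.15],np.radians(15))
c=cam("top");cv2.imwrite(f"pics/top4.png",cv2.resize(c[0][150:250,150:280,::-1],(0,0),fx=6,fy=6,interpolation=3))
c=cam("wrist");cv2.imwrite(f"pics/wrist4.png",c[0][:,:,::-1])
np.savez("wrist4.npz",i=c[0],K=c[1],r=c[2],t=c[3])
c=cam("scene");cv2.imwrite(f"pics/scene4.png",cv2.resize(c[0][160:280,250:400,::-1],(0,0),fx=5,fy=5,interpolation=3))
```

```text
t 7.05 tipbox [-0.1948 -0.0436  0.1586] F [1.8 0.6 0. ] tgt [0.524 0.288 0.158]
shift [0.1933 0.0326 0.0177] rot [-0.019 -0.005  0.005]
```

View pics/top4.png

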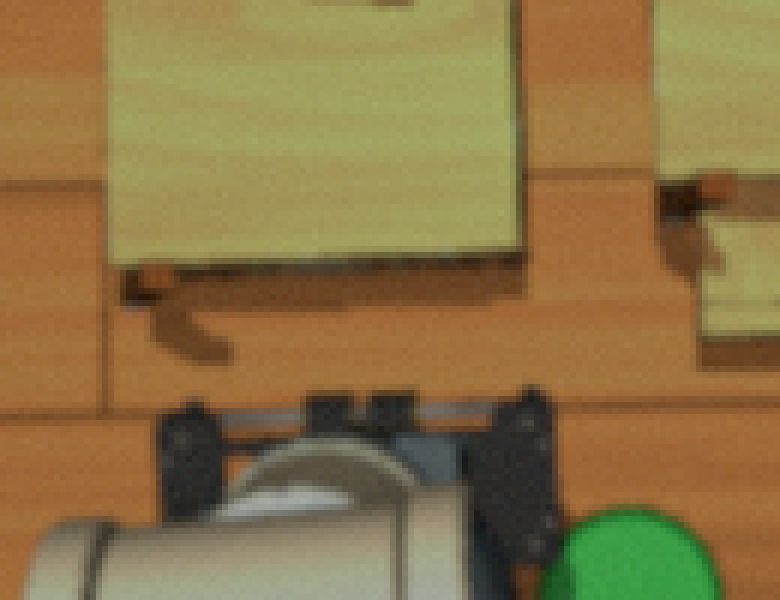

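View pics/wrist4.png

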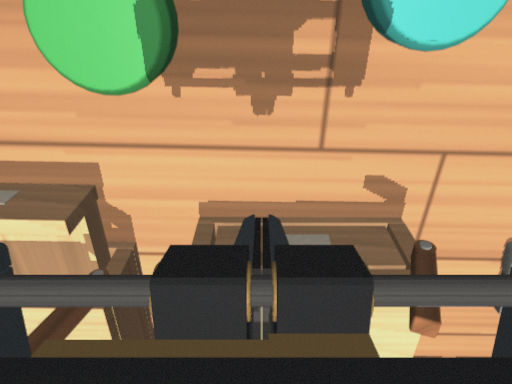

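View pics/scene4.png

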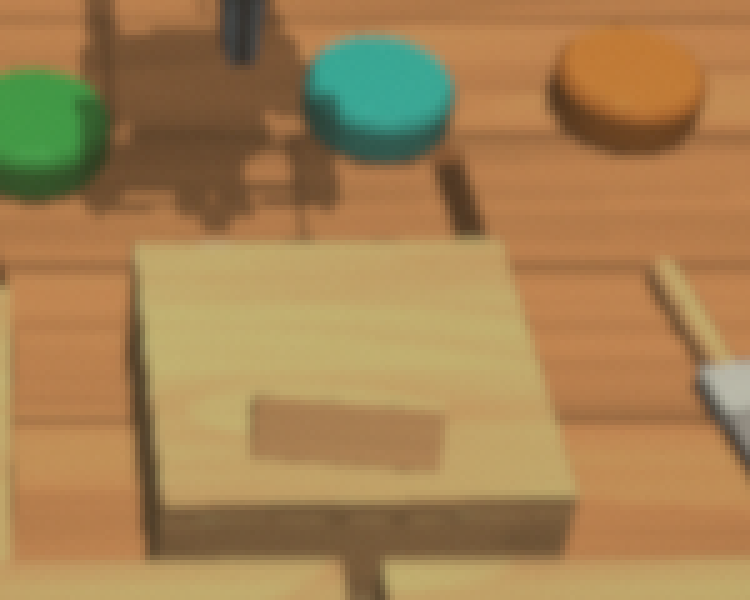

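Run:
```python
from h import *
z=np.load("wrist4.npz");c=(z["i"],z["K"],z["r"],z["t"])
print("pivot",proj(c,b2w([-.12,.101,.075])))
for th in(.2,.3,.4):
    d=np.array([0,-np.sin(th),np.cos(th)]);w=np.array([0,np.cos(th),np.sin(th)])*.009
    P=np.array([-.12,.101,.075])+.085*d
    print(th,[proj(c,b2w(q)).round(0).tolist() for q in(P-w,P+w,P-w+[.016,0,0],P+w+[.016,0,0])])
```

```text
pivot [[426.43826256 245.16605058]]
0.2 [[[439.0, 323.0]], [[468.0, 327.0]], [[433.0, 338.0]], [[461.0, 343.0]]]
0.3 [[[425.0, 319.0]], [[454.0, 326.0]], [[419.0, 335.0]], [[447.0, 341.0]]]
0.4 [[[411.0, 314.0]], [[440.0, 323.0]], [[406.0, 330.0]], [[434.0, 339.0]]]
```

Drawer is flush: no light panel strip remains ahead of the roof edge in the top view. In the wrist view the bar's pivot is at (426,245), which matches my model exactly. Its tip edge at (411..440,325) gives θ≈0.4. Next I go to the outer (+y) side of the bar.

Run:
```python
from h import *
go([-.195,.14,.2],0.)
```

```text
t 7.2 tipbox [-0.1923 -0.0434  0.1611] F [-0.4  0.5 -1.3] tgt [0.491 0.277 0.208]
shift [ 0.1836  0.0101 -0.0371] rot [ 0.251 -0.004  0.006]
```

Call:
apply_moves:
  commands:
    - {"tx": 0.02,"ty": 0.003,"tz": -0.03,"rx": 0.08,"ry": 0,"rz": 0,"fingers": 255}
    - {"tx": 0.07,"ty": 0.006,"tz": -0.037,"rx": 0.16,"ry": 0,"rz": 0,"fingers": 255}
    - {"tx": 0.13,"ty": 0.01,"tz": -0.037,"rx": 0.25,"ry": -0.004,"rz": 0.006,"fingers": 255}
    - {"tx": 0.184,"ty": 0.01,"tz": -0.037,"rx": 0.25,"ry": -0.004,"rz": 0.006,"fingers": 255}
    - {"tx": 0.184,"ty": 0.01,"tz": -0.037,"rx": 0.25,"ry": -0.004,"rz": 0.006,"fingers": 255}

```text
clock: 7.82
tool_pos: [0.4909, 0.281, 0.2064]
orientation: [0.0, 0.699, 0.715, 0.001]
force: [0.1, -1.2, -0.1]
width: 0.0002
```

Run:
```python
from h import *
go([-.122,.14,.2],0.);go([-.122,.14,.135],0.)
```

```text
t 7.83 tipbox [-0.1952  0.1437  0.1984] F [ 0.1 -1.2 -0.1] tgt [0.564 0.279 0.208]
shift [-0.0039  0.0732 -0.0015] rot [ 0.001 -0.001  0.003]
t 7.83 tipbox [-0.1952  0.1437  0.1984] F [ 0.1 -1.2 -0.1] tgt [0.564 0.279 0.143]
shift [-0.004   0.0731  0.0635] rot [ 0.001 -0.001  0.003]
```

Call:
apply_moves:
  commands:
    - {"tx": 0,"ty": 0.037,"tz": 0,"rx": 0,"ry": 0,"rz": 0,"fingers": 255}
    - {"tx": -0.002,"ty": 0.073,"tz": 0,"rx": 0,"ry": 0,"rz": 0.003,"fingers": 255}
    - {"tx": -0.004,"ty": 0.073,"tz": 0.03,"rx": 0,"ry": 0,"rz": 0.003,"fingers": 255}
    - {"tx": -0.004,"ty": 0.073,"tz": 0.0635,"rx": 0,"ry": 0,"rz": 0.003,"fingers": 255}
    - {"tx": -0.004,"ty": 0.073,"tz": 0.0635,"rx": 0,"ry": 0,"rz": 0.003,"fingers": 255}

```text
clock: 8.45
tool_pos: [0.5624, 0.2772, 0.1401]
orientation: [-0.001, 0.701, 0.714, -0.002]
force: [0.6, -0.4, 1.0]
width: 0.0006
```

```bash
cat > arc.py <<'E'
from h import *
s,p,M=cur(); M1=ori(0.); print(w2b(p+.008*M[:,2]).round(4),"rot",R.from_matrix(M.T@M1).as_rotvec().round(3))
w=.010; off=0.009
for th in np.arange(.35,1.65,.1):
    rho=.066
    y=.101-rho*np.sin(th)+off*np.cos(th)+w; z=.075+rho*np.cos(th)+off*np.sin(th)
    t=b2w([-.122,y,z])-.008*M1[:,2]; print(round(th,2),"yz",round(y,4),round(z,4),"shift",(M.T@(t-p)).round(4))
E
python3 arc.py
python3 - <<'E'
from h import *
c=cam("wrist");cv2.imwrite(f"pics/wrist5.png",c[0][:,:,::-1])
E
```

```text
[-0.1238  0.1386  0.1321] rot [-0.004  0.001 -0.   ]
0.35 yz 0.0968 0.1401 shift [-0.0417  0.0017 -0.0079]
0.45 yz 0.0904 0.1383 shift [-0.0482  0.0017 -0.0062]
0.55 yz 0.0842 0.136 shift [-0.0544  0.0017 -0.0038]
0.65 yz 0.0782 0.133 shift [-0.0603  0.0017 -0.0008]
0.75 yz 0.0726 0.1294 shift [-0.066   0.0018  0.0028]
0.85 yz 0.0674 0.1253 shift [-0.0712  0.0018  0.0069]
0.95 yz 0.0625 0.1207 shift [-0.076   0.0018  0.0115]
1.05 yz 0.0582 0.1156 shift [-0.0803  0.0018  0.0166]
1.15 yz 0.0544 0.1102 shift [-0.0841  0.0018  0.0221]
1.25 yz 0.0512 0.1044 shift [-0.0873  0.0019  0.0279]
1.35 yz 0.0486 0.0982 shift [-0.0899  0.0019  0.034 ]
1.45 yz 0.0466 0.0919 shift [-0.0919  0.0019  0.0404]
1.55 yz 0.0452 0.0854 shift [-0.0933  0.0019  0.0469]
```

View pics/wrist5.png

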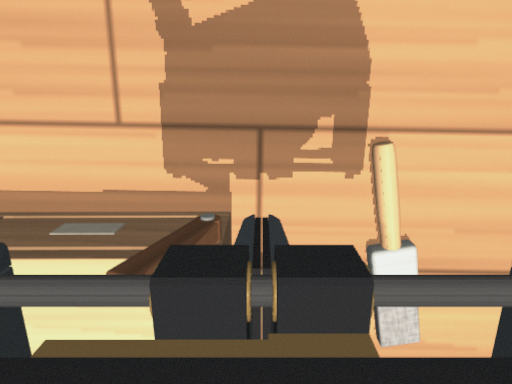

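Call:
apply_moves:
  commands:
    - {"tx": -0.02,"ty": 0.001,"tz": -0.004,"rx": 0,"ry": 0,"rz": 0,"fingers": 255}
    - {"tx": -0.036,"ty": 0.0017,"tz": -0.008,"rx": 0,"ry": 0,"rz": 0,"fingers": 255}
    - {"tx": -0.042,"ty": 0.0017,"tz": -0.008,"rx": 0,"ry": 0,"rz": 0,"fingers": 255}
    - {"tx": -0.048,"ty": 0.0017,"tz": -0.006,"rx": 0,"ry": 0,"rz": 0,"fingers": 255}
    - {"tx": -0.054,"ty": 0.0017,"tz": -0.004,"rx": 0,"ry": 0,"rz": 0,"fingers": 255}

```text
clock: 9.12
tool_pos: [0.5662, 0.2237, 0.146]
orientation: [-0.0, 0.701, 0.714, -0.0]
force: [0.8, 0.9, 1.6]
width: 0.0005
```

```bash
python3 arc.py
python3 - <<'E'
from h import *
print(r.sense()["force"])
c=cam("wrist");cv2.imwrite(f"pics/wrist6.png",c[0][:,:,::-1])
E
```

```text
[-0.1209  0.085   0.138 ] rot [-0.001 -0.     0.   ]
0.35 yz 0.0968 0.1401 shift [ 0.0118 -0.0011 -0.002 ]
0.45 yz 0.0904 0.1383 shift [ 0.0054 -0.0011 -0.0003]
0.55 yz 0.0842 0.136 shift [-0.0008 -0.0011  0.0021]
0.65 yz 0.0782 0.133 shift [-0.0068 -0.0011  0.0051]
0.75 yz 0.0726 0.1294 shift [-0.0124 -0.0011  0.0086]
0.85 yz 0.0674 0.1253 shift [-0.0176 -0.001   0.0127]
0.95 yz 0.0625 0.1207 shift [-0.0224 -0.001   0.0173]
1.05 yz 0.0582 0.1156 shift [-0.0267 -0.001   0.0224]
1.15 yz 0.0544 0.1102 shift [-0.0305 -0.001   0.0279]
1.25 yz 0.0512 0.1044 shift [-0.0338 -0.001   0.0337]
1.35 yz 0.0486 0.0982 shift [-0.0364 -0.001   0.0398]
1.45 yz 0.0466 0.0919 shift [-0.0384 -0.001   0.0462]
1.55 yz 0.0452 0.0854 shift [-0.0398 -0.001   0.0527]
[0.83089265 0.85073989 1.56198285]
```

View pics/wrist6.png

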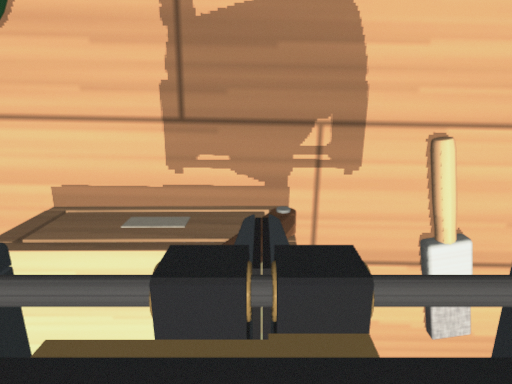

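Call:
apply_moves:
  commands:
    - {"tx": -0.007,"ty": -0.001,"tz": 0.005,"rx": 0,"ry": 0,"rz": 0,"fingers": 255}
    - {"tx": -0.0125,"ty": -0.001,"tz": 0.0085,"rx": 0,"ry": 0,"rz": 0,"fingers": 255}
    - {"tx": -0.0175,"ty": -0.001,"tz": 0.0127,"rx": 0,"ry": 0,"rz": 0,"fingers": 255}
    - {"tx": -0.0225,"ty": -0.001,"tz": 0.0173,"rx": 0,"ry": 0,"rz": 0,"fingers": 255}
    - {"tx": -0.0267,"ty": -0.001,"tz": 0.0224,"rx": 0,"ry": 0,"rz": 0,"fingers": 255}

```text
clock: 9.8
tool_pos: [0.5655, 0.196, 0.1229]
orientation: [-0.0, 0.701, 0.714, -0.001]
force: [-0.2, -0.3, 1.2]
width: -0.0
```

```bash
python3 arc.py
python3 - <<'E'
from h import *
print(r.sense()["force"])
c=cam("wrist");cv2.imwrite(f"pics/wrist7.png",c[0][:,:,::-1])
E
```

```text
[-0.1222  0.0573  0.1149] rot [-0.002  0.    -0.   ]
0.35 yz 0.0968 0.1401 shift [ 0.0395  0.0001 -0.0252]
0.45 yz 0.0904 0.1383 shift [ 0.0331  0.0001 -0.0234]
0.55 yz 0.0842 0.136 shift [ 0.0269  0.0001 -0.0211]
0.65 yz 0.0782 0.133 shift [ 0.0209  0.0001 -0.0181]
0.75 yz 0.0726 0.1294 shift [ 0.0153  0.0001 -0.0145]
0.85 yz 0.0674 0.1253 shift [ 0.0101  0.0001 -0.0104]
0.95 yz 0.0625 0.1207 shift [ 0.0053  0.0001 -0.0058]
1.05 yz 0.0582 0.1156 shift [ 0.0009  0.0002 -0.0007]
1.15 yz 0.0544 0.1102 shift [-0.0029  0.0002  0.0047]
1.25 yz 0.0512 0.1044 shift [-0.0061  0.0002  0.0106]
1.35 yz 0.0486 0.0982 shift [-0.0087  0.0002  0.0167]
1.45 yz 0.0466 0.0919 shift [-0.0107  0.0002  0.023 ]
1.55 yz 0.0452 0.0854 shift [-0.0121  0.0002  0.0296]
[-0.16686793 -0.27121353  1.22595549]
```

View pics/wrist7.png

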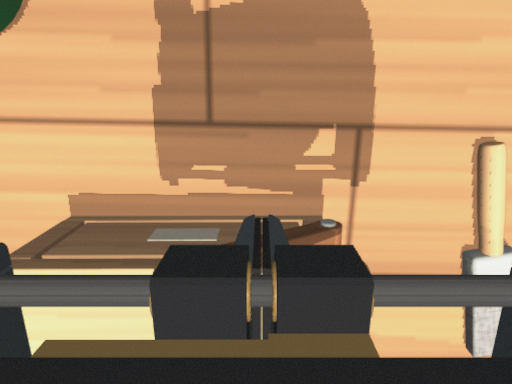

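The bar is swinging down under the fingers; it runs from its pivot at (330,224) left past the fingertips. I'll continue along the arc.

Call:
apply_moves:
  commands:
    - {"tx": -0.003,"ty": 0,"tz": 0.0047,"rx": 0,"ry": 0,"rz": 0,"fingers": 255}
    - {"tx": -0.006,"ty": 0,"tz": 0.0106,"rx": 0,"ry": 0,"rz": 0,"fingers": 255}
    - {"tx": -0.0087,"ty": 0,"tz": 0.0167,"rx": 0,"ry": 0,"rz": 0,"fingers": 255}
    - {"tx": -0.0107,"ty": 0,"tz": 0.023,"rx": 0,"ry": 0,"rz": 0,"fingers": 255}
    - {"tx": -0.012,"ty": 0,"tz": 0.027,"rx": 0,"ry": 0,"rz": 0,"fingers": 255}

```text
clock: 10.48
tool_pos: [0.5653, 0.1835, 0.0948]
orientation: [-0.001, 0.701, 0.713, -0.001]
force: [0.5, 0.2, 1.4]
width: 0.0003
```

Call:
apply_moves:
  commands:
    - {"tx": 0,"ty": 0,"tz": 0.002,"rx": 0,"ry": 0,"rz": 0,"fingers": 255}
    - {"tx": 0,"ty": 0,"tz": 0.003,"rx": 0,"ry": 0,"rz": 0,"fingers": 255}

```text
clock: 10.72
tool_pos: [0.5653, 0.1834, 0.0919]
orientation: [-0.001, 0.701, 0.713, -0.001]
force: [-2.4, -3.1, 11.0]
width: 0.0003
```

```bash
python3 arc.py|head -1
python3 - <<'E'
from h import *
print(r.sense()["force"])
c=cam("wrist");cv2.imwrite(f"pics/wrist8.png",c[0][:,:,::-1])
E
```

```text
[-0.1226  0.0446  0.0839] rot [-0.003  0.001 -0.   ]
[-2.43515527 -3.05555238 11.02587599]
```

View pics/wrist8.png

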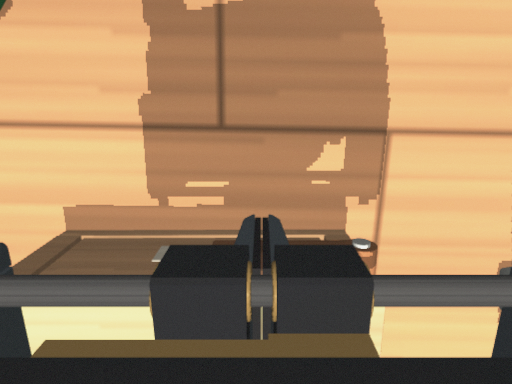

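The fingertips are at 83.9 mm (bar top when level is 84 mm) and 11 N is pushing back, so the bar is at its stop. I'll press slightly more, then lift and withdraw.

Call:
apply_moves:
  commands:
    - {"tx": 0,"ty": 0,"tz": 0.0008,"rx": 0,"ry": 0,"rz": 0,"fingers": 255}
    - {"tx": 0,"ty": 0,"tz": 0.0008,"rx": 0,"ry": 0,"rz": 0,"fingers": 255}

```text
clock: 11.02
tool_pos: [0.5653, 0.1834, 0.0919]
orientation: [-0.0, 0.701, 0.714, -0.001]
force: [-3.2, -2.2, 11.1]
width: 0.0005
```

Call:
apply_moves:
  commands:
    - {"tx": 0,"ty": 0,"tz": -0.01,"rx": 0,"ry": 0,"rz": 0,"fingers": 255}
    - {"tx": 0,"ty": 0,"tz": -0.06,"rx": 0,"ry": 0,"rz": 0,"fingers": 255}
    - {"tx": 0,"ty": -0.03,"tz": -0.1,"rx": 0,"ry": 0,"rz": 0,"fingers": 255}
    - {"tx": 0,"ty": -0.09,"tz": -0.12,"rx": 0,"ry": 0,"rz": 0,"fingers": 255}
    - {"tx": 0,"ty": -0.14,"tz": -0.13,"rx": 0,"ry": 0,"rz": 0,"fingers": 255}

```text
clock: 11.65
tool_pos: [0.4241, 0.181, 0.2236]
orientation: [-0.0, 0.701, 0.714, -0.001]
force: [-0.4, 0.6, 1.0]
width: 0.0001
```

Run:
```python
from h import *
s=r.sense();print(s["force"],s["tool_pos"],s["clock"])
c=cam("wrist");cv2.imwrite(f"pics/wrist9.png",c[0][:,:,::-1])
for th in(1.45,1.571):
    P=np.array([-.12,.101,.075]);d=np.array([0,-np.sin(th),np.cos(th)]);w=np.array([0,np.cos(th),np.sin(th)])*.009
    print(th,[proj(c,b2w(q)).round(0).tolist()[0] for q in(P,P+.085*d+w,P+.085*d-w)])
print("drawer top outer edge home/10mm out",[proj(c,b2w([-.1-k,y,.078])).round(0).tolist()[0] for k in(0,.01) for y in(.088,-.088)])
for n in("top","scene"):
    c=cam(n);cv2.imwrite(f"pics/{n}9.png",cv2.resize(c[0][:,:,::-1],(800,600),interpolation=3))
```

```text
[-0.38246369  0.58074057  1.03777597] [0.4240503  0.18095042 0.22358425] 11.65
1.45 [[316.0, 316.0], [234.0, 328.0], [233.0, 317.0]]
1.571 [[316.0, 316.0], [233.0, 322.0], [235.0, 311.0]]
drawer top outer edge home/10mm out [[303.0, 335.0], [135.0, 334.0], [303.0, 326.0], [134.0, 326.0]]
```

View pics/wrist9.png

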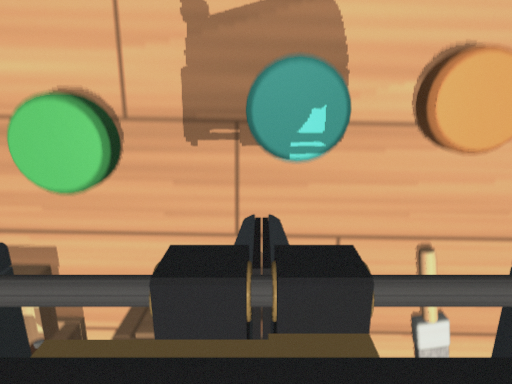

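View pics/top9.png

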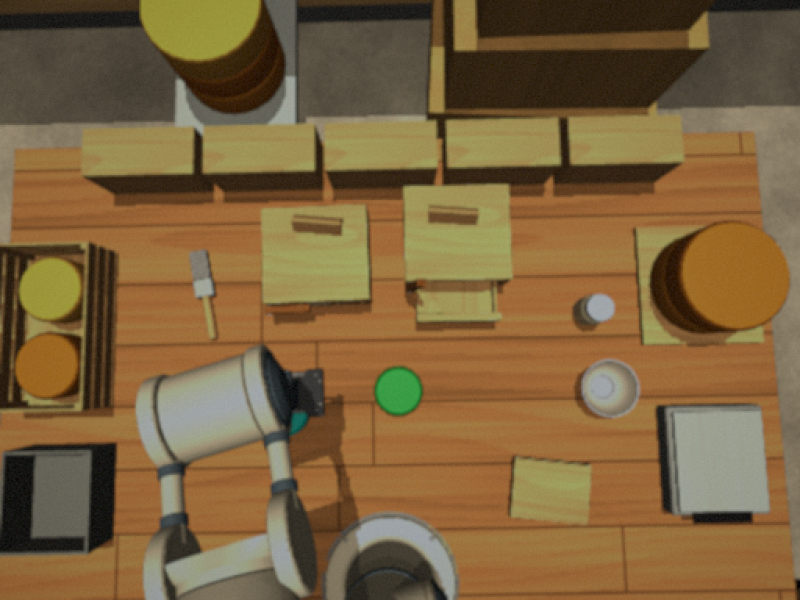

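View pics/scene9.png

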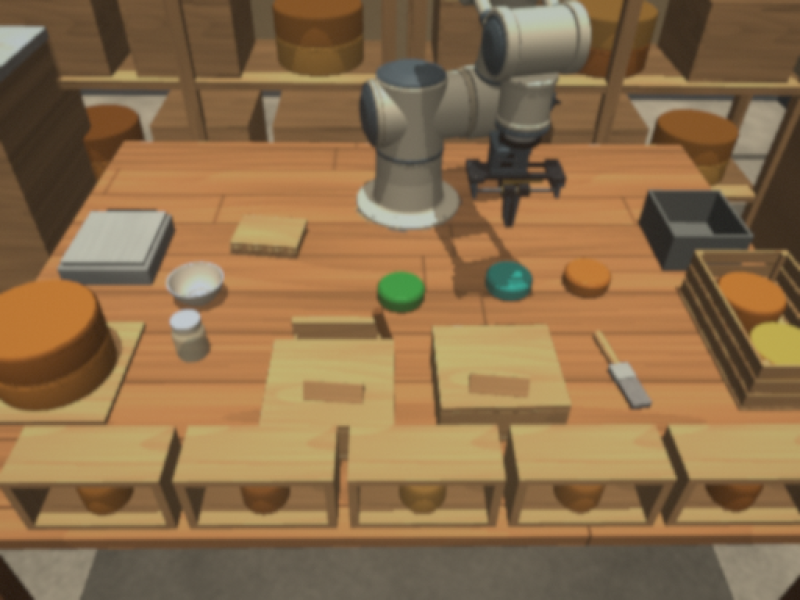

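Top view: the drawer is home, the bar lies across the front at (290,306), and everything else looks unmoved. I'll take one angled wrist view of the bar before handing in.

Call:
apply_moves:
  commands:
    - {"tx": -0.04,"ty": 0.02,"tz": -0.01,"rx": -0.15,"ry": 0,"rz": 0,"fingers": 255}
    - {"tx": -0.08,"ty": 0.04,"tz": -0.02,"rx": -0.3,"ry": 0,"rz": 0,"fingers": 255}
    - {"tx": -0.13,"ty": 0.05,"tz": -0.02,"rx": -0.4,"ry": 0,"rz": 0,"fingers": 255}
    - {"tx": -0.13,"ty": 0.05,"tz": -0.02,"rx": -0.4,"ry": 0,"rz": 0,"fingers": 255}

```text
clock: 12.3
tool_pos: [0.4764, 0.049, 0.2435]
orientation: [0.14, 0.688, 0.698, 0.141]
force: [-0.8, -0.1, 0.1]
width: 0.0003
```

Run:
```python
from h import *
s=r.sense();print(s["force"],s["tool_pos"],s["clock"])
c=cam("wrist")
im=c[0][:,:,::-1].copy()
for th in(1.45,1.571):
    P=np.array([-.12,.101,.075]);d=np.array([0,-np.sin(th),np.cos(th)]);w=np.array([0,np.cos(th),np.sin(th)])*.009
    print(th,[proj(c,b2w(q)).round(0).tolist()[0] for q in(P,P+.085*d+w,P+.085*d-w)])
print("drawer/box",[proj(c,b2w([-.1-k,y,.078])).round(0).tolist()[0] for k in(0,.01) for y in(.088,-.088)])
cv2.imwrite("pics/wrist10.png",im)
```

```text
[-0.77263072 -0.06339324  0.10599262] [0.47644809 0.04899508 0.2434985 ] 12.3
1.45 [[440.0, 191.0], [366.0, 203.0], [360.0, 192.0]]
1.571 [[440.0, 191.0], [362.0, 197.0], [358.0, 186.0]]
drawer/box [[424.0, 207.0], [262.0, 207.0], [426.0, 200.0], [262.0, 200.0]]
```

View pics/wrist10.png

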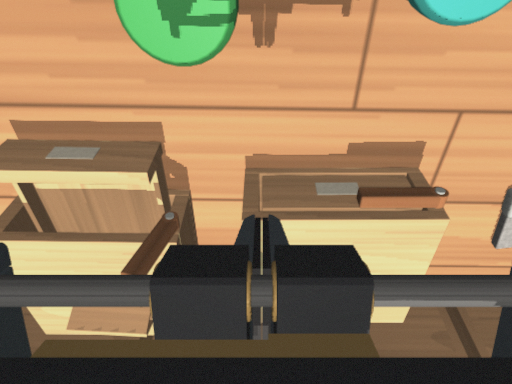

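The bar lies level from its pivot (440,191) to its tip (360,196), as predicted for 1.571 rad, and the drawer front is flush with the box. The empty drawer and its bar are unchanged, and nothing is in contact, so I'll hand in.

```bash
python3 -c "
from h import *
print(r.hand_in())"
```

```text
the job is handed in; nothing more can be done
None
```

The cheese drawer is fully home, and the turn-button on that box now lies level across its front. I handed the job in at about 12.4 s on the robot's clock; it reports no verdict.

- **Drawer:** I pushed the drawer of the left-hand box in with closed fingertips, from about 119 mm out. Speed was at most about 60 mm/s, then about 12 mm/s over the last few millimetres. The force rose to about 20 N at the stop with no further travel, and the camera views showed the front flush.
- **Turn-button:** I then swung the bar down from about 0.4 rad to its stop. At the stop the fingertips were at 83.9 mm against the expected 84 mm, with about 11 N of resistance. In the last wrist picture the bar tip was where a level bar (1.571 rad) should be.
- **Bystanders:** In the final pictures the empty drawer, its turn-button and the other loose items looked unmoved by eye, and the arm was clear of everything.
- **Cheese wheel:** The fingers stayed on the outer face of the drawer front throughout. Once the drawer was shut, I could not see the wheel to check it.
- **What went wrong:** My first approach tilt of 40° drove two wrist joints to the ends of their ranges, so I switched to 15°. One move call was refused because of a missing field; the arm did not move.

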